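# Slide the game board along the drilling jig into its notches and latch it

### The arm

A 6-joint arm with a two-finger parallel gripper is mounted at the origin on the work surface. World frame = base frame: x ahead of the robot, y to its left, z up, the work surface at z = 0. Lengths are in m, angles in rad, forces in N, time in s.
With the tool pointing down it reaches from about 0.275 to 0.775 m from the base axis. Payload 14.6 kg.
Tool frame: the origin (TCP) lies at the very end of the fingers, on their centre line; the grasp point (between the pads) lies 19 mm behind it; z points along the fingers, y is the direction in which the jaws open and shut (so a half turn about z gives the same grasp; the last joint's range is limited). The gripper opens to 85 mm and grips with 20 to 120 N. Pads are 22 mm wide; open, the fingers measure 114 mm over their backs; the gripper's body (76 mm by 85 mm) begins 54 mm behind the grasp point. The pads swing forward as they close: fully open they stand 13 mm farther back than shut.
Start: joints at [1.114, 0.263, -0.048, 1.259, 0, 1.415], TCP at [0.156, 0.501, 0.197] pointing down, gripper open.
Joint ranges: [-2.65, 2.65], [-0.89, 1.7], [-1.18, 1.37], [-2.13, 2.11], [-1.35, 1.29], [-3.14, 3.14]. Speed limits (rad/s): [1.89, 1.89, 2.57, 2.79, 3.14, 3.14].

### API

Orientations are given as a unit quaternion [w, x, y, z].
In Python, from bench import env, eyes gives the robot as it stands.
- The arm moves only by the tool drive_tool, never from a script. Its argument "deltas" is a list of rows, each a list of 3 entries, a list of its own where there are three numbers: the shift along the tool's x, y, z in m, then the turn about the tool's z in rad, then the closure in counts, from 0 (fully open) to 255 (shut). In form: [[[tx, ty, tz], roll, hand], ...]. A call has 1 to 12 rows; each row shifts and turns the pose as measured when the row begins, along the tool's axes as they then stand; what a row does not reach is not made up. A row lasts 1/12 s, in which the tool goes at most 41.7 mm and 7.16 degrees, less where a joint would pass 70% of its speed; a pose out of reach is approached as far as the arm can. A call with a gripper value outside its range is refused whole. The fingers move at their own pace and stop on an object; the grip force is fixed at half the most. Time passes only in rows, so rows that do not move let the fingers close. It gives the time, the measured TCP pose, the force and the opening at its end, in the units of the state.
- env.state(): the state, without advancing time (a new reading comes with each control period).
- eyes.snapshot(name): name is "side" or "top"; returns the picture (384x512x3 uint8, blue, green, red); there is no depth.
- eyes.get_calibration(name): a dict with "intrinsics" (3x3 intrinsics, pixels), "cam_to_world" (4x4, takes a point from camera to world coordinates). Camera axes: x right, y down, z forward; pixel columns grow to the right and rows downward; lengths in m; the calibration is good to about 2 mm. A picture is of the moment at which its call begins. get_calibration takes no time and is no camera call.
- env.close_job(): hands the job in, once; it reports no verdict.
The state is a dict: "time": time; "joints": joint angles; "joint_velocities": joint speeds; "tau": joint torques, N m; "position": TCP position; "tool_rot": TCP orientation; "wrist_force": force on the tool from outside, world axes, zero at the start; "ft_torque": the same for the moment, N m; "gripper_width": opening from 0.0 (shut) to 1.0 (fully open).
Only numpy, scipy, OpenCV 4.12 (cv2) and the standard library are available. Lean on these libraries where they do the work, as an engineer would, in place of code of your own. Each camera call takes 0.05 s, during which the arm holds its last target. There are 200 camera calls.

### The job

Push the wooden game board along the rails of the drilling jig with your fingertips, towards the end where the red latch is, until you feel it drop down into the locating notches. Then push the red latch round with a fingertip until it lies straight across the board, and take your hand away. Do not lift the board off the rails, and leave the sanding block, the glue bottle and the tape roll where they are.

Things in the scene. Friction and masses are not known exactly. Their poses are not given: they have to be found in the camera images.
- jig: Drilling jig fixed to the bench: plywood base 340 mm along its x (from -175 to +165 mm), 124 mm along y, 14 mm thick; origin under its middle, on the bench; z up. Four aluminium runners, tops 22 mm above the bench, carry the board. Dark guide walls (inner faces at y = +52 and -52 mm, tops 45 mm above the bench) keep it straight. Ends open. The board travels along the jig's +x.
- seat (a point): Where the board's origin lies once it has dropped into the notches: jig x = +70, y = 0, z = +14 mm; axes as the jig's. Play about 4 mm either way along x, 2 mm along y. Notches 22 mm long, 8 mm deep cut the two inner runners at jig x = +120 mm and the two outer ones at +20 mm; their far walls stop a board that has dropped.
- board: Loose beech board with six round pockets, 150 (x, the travel) x 100 (y) mm, about 0.35 kg; x points along the jig's +x, rear edge at x = -75 mm. Origin: its middle, at the undersides of its four 10 mm feet; the wood is 10 to 36 mm above. Origin is 22 mm above the bench on the rails, 14 mm when dropped. Falls in by its weight if pushed slowly (under 40 mm/s). Starts 85 to 145 mm short of the seat.
- latch (a joint): Red bar 64 mm long from a vertical pivot, 22 mm wide, 53 to 69 mm above the bench. 0 = open, along the jig's +x beside the board; grows as it swings over the board (clockwise from above); 1.57 = straight across, along the jig's -y; stops at 1.65 and -0.5. Starts at -0.2 to 0.15. Light friction (0.03 N m) holds it. Clears a dropped board by 3 mm, bumps into one not dropped.
- latch_pivot (a point): Point on the latch's pivot axis half-way up the bar, 61 mm above the bench (jig x = +40, y = +84 mm, on a 26 mm post); a screw head rises 4 mm above the bar there; axes as the jig's.
- latch_tip (a point): Middle of the free end of the latch, 64 mm from the pivot, half-way up the bar.
- sanding_block_mid (a point): Centre of the loose sanding block (wood with cork sole), 90 x 50 x 36 mm. A bystander.
- glue_bottle_mid (a point): Centre of the loose white glue bottle with red cap, 56 mm wide, 120 mm tall, standing. A bystander.
- tape_roll_mid (a point): Centre of the loose yellow tape roll lying flat, 90 mm wide, 25 mm high. A bystander.

How it is judged:
By the outcome, as a careful person would: the job done as asked, in the order asked, and still so for the second after the job is handed in, with the robot touching nothing.
It also fails if it takes over 56 s, if anything falls off the work surface, if the arm or the gripper's body presses on something with over 40 N, if the wrist force passes 120 N, or if a joint passes its speed limit or range.

## Working session

There is one attempt and no reset: what is moved stays moved. The work goes in short steps, Python scripts to look and compute and a tool call to move; the robot and the scene stay as the last step left them, time stands still between calls to the robot, and variables do not carry over. Pictures are saved under pics/ and viewed, about 8 in all and at most 12, crops included, and the job is handed in when it is done.

Besides the shell and the picture viewer there is one more tool, called after ">>>" by a JSON object that holds its "method" and its "body". drive_tool: Moves the arm, as the interface text tells. Its arguments: {"type":"object","properties":{"deltas":{"type":"array"}},"required":["deltas"]}

```bash
mkdir -p pics; python3 - <<'E'
from bench import env, eyes
import cv2
for n in("top","side"):
    cv2.imwrite(f"pics/{n}0.png",cv2.resize(eyes.snapshot(n),(800,600),interpolation=cv2.INTER_CUBIC))
    c=eyes.get_calibration(n);print(n,c)
s=env.state();print(s)
E
```

```text
top {'intrinsics': array([[490.56241778,   0.        , 252.0008402 ],
       [  0.        , 490.56241778, 189.1061319 ],
       [  0.        ,   0.        ,   1.        ]]), 'cam_to_world': array([[-0.01475907, -0.99095146,  0.13340678,  0.47738141],
       [-0.99979566,  0.01646894,  0.0117225 ,  0.09406094],
       [-0.0138135 , -0.1332065 , -0.99099204,  1.02393052],
       [ 0.        ,  0.        ,  0.        ,  1.        ]])}
side {'intrinsics': array([[395.40563068,   0.        , 256.03190329],
       [  0.        , 395.40563068, 188.55196909],
       [  0.        ,   0.        ,   1.        ]]), 'cam_to_world': array([[ 0.97901137, -0.10204748,  0.17641726,  0.458146  ],
       [-0.20310019, -0.56046326,  0.80288931, -0.44509941],
       [ 0.01694256, -0.82186814, -0.56942577,  0.47054907],
       [ 0.        ,  0.        ,  0.        ,  1.        ]])}
{'time': 0.1, 'joints': array([ 1.11365085e+00,  2.63446740e-01, -4.88469822e-02,  1.25940214e+00,
        2.39454980e-06,  1.41548257e+00]), 'joint_velocities': array([-0.00067788, -0.00057881,  0.00211715,  0.0023312 ,  0.00029147,
       -0.00116207]), 'tau': array([ 5.53694292e-03, -6.38575101e+01,  3.85065293e+01,  1.00002286e-02,
        9.33777915e-05, -1.19838927e-05]), 'position': array([0.15595807, 0.50101998, 0.19709762]), 'tool_rot': array([-1.36730873e-04,  1.50343630e-01,  9.88633699e-01, -4.28481308e-04]), 'wrist_force': array([-0.45557226, -0.16825653,  0.02054836]), 'ft_torque': array([-0.04878728, -0.04568979, -0.04371265]), 'gripper_width': 0.9986318332494556}
```

View pics/top0.png

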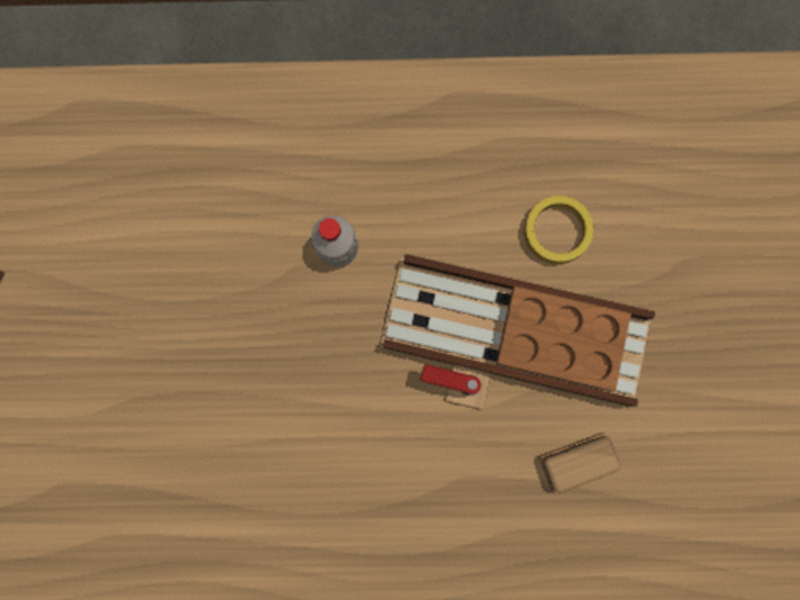

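View pics/side0.png

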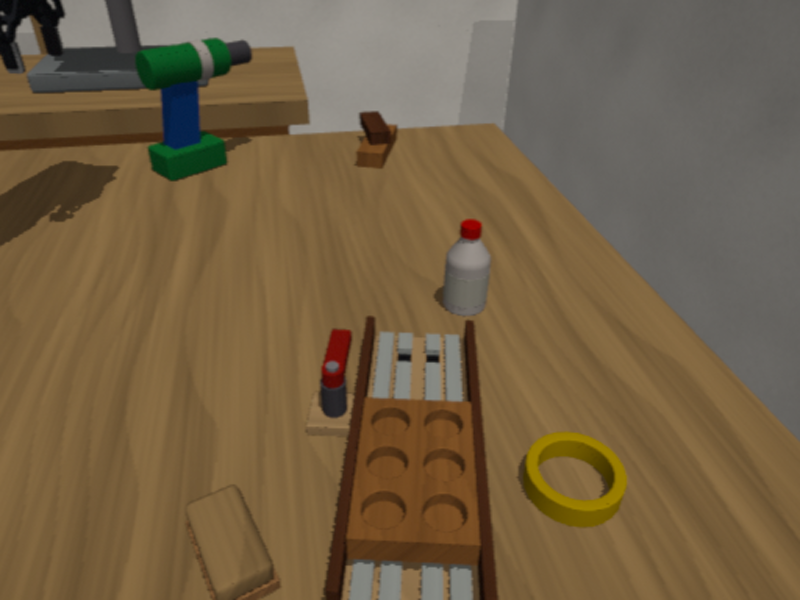

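```bash
cat > h.py <<'E'
import numpy as np
from bench import env, eyes
def w(n,u,v,z,s=0.64):
    c=eyes.get_calibration(n);T=c["cam_to_world"];d=T[:3,:3]@np.linalg.solve(c["intrinsics"],[(u+.5)*s-.5,(v+.5)*s-.5,1]);o=T[:3,3]
    return o+d*(z-o[2])/d[2]
E
python3 - <<'E'
from h import *
P=[w("top",*p,.045)[:2] for p in[(405,257),(654,312),(637,404),(384,347)]]
x=P[0]+P[3]-P[1]-P[2];x/=np.linalg.norm(x);y=np.array([-x[1],x[0]])
o=sum(P)/4+.005*x;print("yaw",np.arctan2(x[1],x[0]),"o",o)
J=lambda p:np.round(1e3*np.array([(p[:2]-o)@x,(p[:2]-o)@y]),1)
print([J(p) for p in P])
print("pivot",J(w("top",473,385,.073)),"tip",J(w("top",422,375,.069)), "pivside",J(w("side",331,367,.073)))
print("board",[J(w("top",*p,.058)) for p in[(514,287),(633,318),(614,391),(496,366)]])
print("board side",[J(w("side",*p,.058)) for p in[(361,398),(470,401),(348,541),(480,545)]])
for n,p,z in[("bottle",(330,229),.12),("tape",(560,230),.025),("sand",(582,464),.036)]:q=w("top",*p,z);print(n,q,J(q))
for n,q in[("pivot",(40,84)),("rear",(-100,0)),("seat rear",(-5,0))]:print(n,o+x*q[0]/1e3+y*q[1]/1e3)
E
```

```text
yaw 1.3332177537901637 o [ 0.56423666 -0.04882388]
[array([158. , -59.9]), array([-168.4,  -59.8]), array([-168.2,   59.8]), array([158.6,  59.9])]
pivot [40.2 83.1] tip [103.9  84.8] pivside [37.8 84.8]
board [array([ 13.9, -50. ]), array([-140.2,  -44.1]), array([-133.7,   51. ]), array([15.7, 53. ])]
board side [array([12.4, 54. ]), array([ 13.6, -48.8]), array([-138. ,   50.8]), array([-137. ,  -47.3])]
bottle [0.6815463 0.1807448 0.12     ] [250.7 -60. ]
tape [ 0.6961948  -0.11554658  0.025     ] [ -33.8 -144. ]
sand [ 0.39272237 -0.12776575  0.036     ] [-117.1  148.1]
pivot [0.49201015 0.00982194]
rear [ 0.54070167 -0.14601495]
seat rear [ 0.56305991 -0.05368344]
```

>>> {"method": "drive_tool", "body": {"deltas": [[[-0.028, -0.029, 0], 0, 120], [[-0.028, -0.029, 0], 0, 120], [[-0.028, -0.029, 0], 0, 120], [[-0.028, -0.029, 0], 0, 120], [[-0.028, -0.029, 0], 0, 120], [[-0.028, -0.029, 0], 0, 120], [[-0.028, -0.029, 0], 0, 120], [[-0.028, -0.029, 0], 0, 120], [[-0.028, -0.029, 0], 0, 120], [[-0.028, -0.029, 0], 0, 120], [[-0.028, -0.029, 0], 0, 120], [[-0.028, -0.029, 0], 0, 120]]}}

```text
time: 1.1
position: [0.3734, 0.0626, 0.1944]
tool_rot: [-0.001, 0.144, 0.99, -0.001]
wrist_force: [1.3, 0.7, -0.6]
gripper_width: 0.531
```

>>> {"method": "drive_tool", "body": {"deltas": [[[0, 0, 0], 0.12, 120], [[0, 0, 0], 0.12, 120], [[0, 0, 0], 0.12, 120], [[0, 0, 0], 0.12, 120], [[0, 0, 0], 0.12, 120], [[0, 0, 0], 0.12, 120], [[0, 0, 0], 0.12, 120], [[0, 0, 0], 0.12, 120], [[0, 0, 0], 0.12, 120], [[0, 0, 0], 0.12, 120], [[0, 0, 0], 0.12, 120], [[0, 0, 0], 0.12, 120]]}}

```text
time: 2.1
position: [0.3751, 0.0526, 0.1919]
tool_rot: [-0.001, 0.777, 0.629, -0.004]
wrist_force: [0.1, -0.8, 0.1]
gripper_width: 0.531
```

>>> {"method": "drive_tool", "body": {"deltas": [[[-0.028, 0.025, 0], 0, 120], [[-0.028, 0.025, 0], 0, 120], [[-0.028, 0.025, 0], 0, 120], [[-0.028, 0.025, 0], 0, 120], [[-0.028, 0.025, 0], 0, 120], [[-0.028, 0.025, 0], 0, 120], [[-0.028, 0.025, 0], 0, 120], [[-0.02, 0.015, 0], 0.028, 120], [[0, 0, 0], 0, 120]]}}

```text
time: 2.85
position: [0.5163, -0.2108, 0.1888]
tool_rot: [-0.002, 0.79, 0.613, -0.004]
wrist_force: [0.2, -0.0, -0.4]
gripper_width: 0.53
```

```bash
cat >> h.py <<'E'
o=np.array([.56424,-.04882]);a=1.3332;x=np.array([np.cos(a),np.sin(a)]);y=np.array([-x[1],x[0]])
J=lambda p:np.round(1e3*np.array([(p[:2]-o)@x,(p[:2]-o)@y]),1)
def st():
    s=env.state();p=s["position"];q=s["tool_rot"]
    print("t",s["time"],"jig",J(p),"z",p[2],"toolx yaw-a",2*np.arctan2(q[2],q[1])-a,"F",s["wrist_force"].round(1),s["gripper_width"])
E
python3 -c "from h import *;st()"
```

```text
t 2.85 jig [-168.7    8.5] z 0.18876542459663498 toolx yaw-a -0.012304993038307233 F [ 0.2 -0.  -0.4] 0.5300457720383364
```

>>> {"method": "drive_tool", "body": {"deltas": [[[-0.005, 0.009, 0.02], -0.012, 120], [[0, 0, 0.03], 0, 120], [[0, 0, 0.03], 0, 120], [[0, 0, 0.025], 0, 120], [[0, 0, 0.02], 0, 120], [[0, 0, 0.01], 0, 120], [[0, 0, 0], 0, 120]]}}

```text
time: 3.43
position: [0.5219, -0.219, 0.0464]
tool_rot: [-0.003, 0.787, 0.618, -0.004]
wrist_force: [0.1, -0.3, -0.6]
gripper_width: 0.53
```

```bash
python3 - <<'E'
from h import *
import cv2
st()
a=eyes.snapshot("side")[180:384,130:400];b=eyes.snapshot("top")[140:280,220:430]
cv2.imwrite("pics/s1.png",np.hstack([cv2.resize(a,(400,302),interpolation=2),cv2.resize(b,(400,302),interpolation=2)]))
E
```

```text
t 3.4333 jig [-175.3    1.1] z 0.046434677806371775 toolx yaw-a -0.001952805258581769 F [ 0.1 -0.3 -0.6] 0.5299399643715228
```

View pics/s1.png

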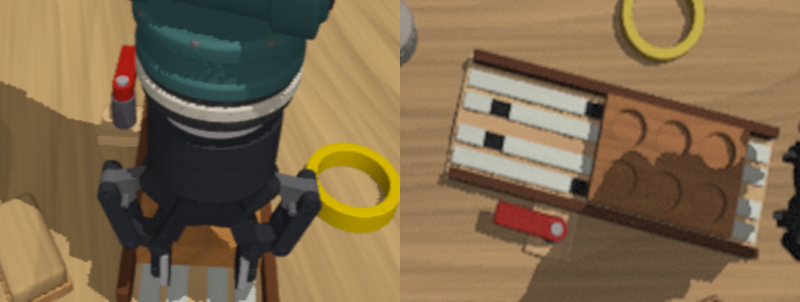

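>>> {"method": "drive_tool", "body": {"deltas": [[[0.005, 0, 0.002], 0, 120], [[0.005, 0, 0], 0, 120], [[0.005, 0, 0], 0, 120], [[0.003, 0, 0], 0, 120], [[0.0025, 0, 0], 0, 120], [[0.0025, 0, 0], 0, 120], [[0.0025, 0, 0], 0, 120], [[0.0025, 0, 0], 0, 120], [[0.0025, 0, 0], 0, 120], [[0.0025, 0, 0], 0, 120], [[0.0025, 0, 0], 0, 120], [[0.0025, 0, 0], 0, 120]]}}

```text
time: 4.53
position: [0.5353, -0.1796, 0.0509]
tool_rot: [0.001, 0.786, 0.618, -0.003]
wrist_force: [0.3, -0.2, 0.5]
gripper_width: 0.529
```

```bash
python3 -c "from h import *;st()"
```

```text
t 4.5333 jig [-133.9   -2.6] z 0.05091545249217929 toolx yaw-a -0.0013283035265565513 F [ 0.3 -0.2  0.5] 0.528913771371005
```

```bash
python3 - <<'E'
from h import *
import cv2
a=eyes.snapshot("side")[200:384,170:370];b=eyes.snapshot("top")[140:280,220:430]
cv2.imwrite("pics/s2.png",np.hstack([cv2.resize(a,(400,368),interpolation=2),cv2.resize(b,(400,368),interpolation=2)]))
E
```

```text
(no output)
```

View pics/s2.png

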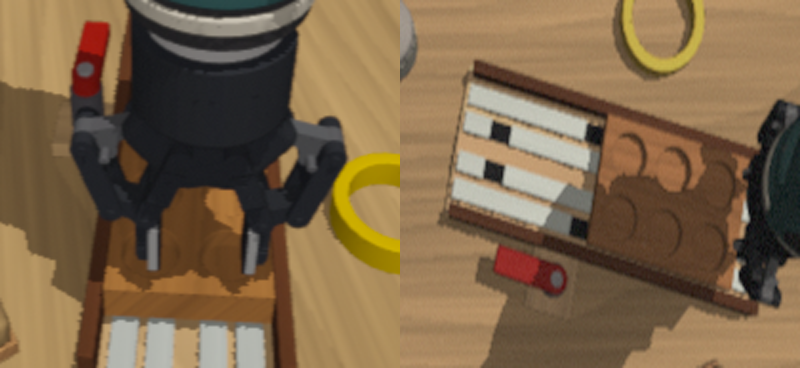

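>>> {"method": "drive_tool", "body": {"deltas": [[[0, 0, -0.006], 0, 120], [[-0.012, -0.001, 0], 0, 120], [[-0.012, -0.001, 0], 0, 120], [[-0.012, -0.001, 0], 0, 120], [[-0.008, 0, 0], 0, 120], [[0, 0, 0.007], 0, 120], [[0, 0, 0.007], 0, 120], [[0, 0, 0.006], 0, 120], [[0, 0, 0.0], 0, 120]]}}

```text
time: 5.38
position: [0.52, -0.2276, 0.0359]
tool_rot: [0.001, 0.787, 0.617, -0.003]
wrist_force: [0.0, 0.3, -0.4]
gripper_width: 0.531
```

```bash
python3 -c "from h import *;st()"
```

```text
t 5.3833 jig [-184.2    0.9] z 0.03587502614579438 toolx yaw-a -0.003429057518842482 F [ 0.   0.3 -0.4] 0.5307380146117446
```

>>> {"method": "drive_tool", "body": {"deltas": [[[0.006, 0, 0.002], 0, 120], [[0.006, 0, 0], 0, 120], [[0.006, 0, 0], 0, 120], [[0.004, 0, 0], 0, 120], [[0.0025, 0, 0], 0, 120], [[0.0025, 0, 0], 0, 120], [[0.0025, 0, 0], 0, 120], [[0.0025, 0, 0], 0, 120], [[0.0025, 0, 0], 0, 120], [[0.0025, 0, 0], 0, 120]]}}

```text
time: 6.22
position: [0.53, -0.1859, 0.0333]
tool_rot: [0.001, 0.786, 0.618, -0.003]
wrist_force: [-0.3, -0.4, 0.1]
gripper_width: 0.526
```

```bash
python3 -c "from h import *;st()"
```

```text
t 6.2167 jig [-141.3    1. ] z 0.03331383113886174 toolx yaw-a -0.0008030771945639614 F [-0.3 -0.4  0.1] 0.5257423859415125
```

>>> {"method": "drive_tool", "body": {"deltas": [[[0.0025, 0, 0], 0, 120], [[0.0025, 0, 0], 0, 120], [[0.0025, 0, 0], 0, 120], [[0.0025, 0, 0], 0, 120], [[0.0025, 0, 0], 0, 120], [[0.0025, 0, 0], 0, 120], [[0.0025, 0, 0], 0, 120], [[0.0025, 0, 0], 0, 120]]}}

```text
time: 6.88
position: [0.5353, -0.1647, 0.0332]
tool_rot: [0.001, 0.786, 0.618, -0.003]
wrist_force: [0.2, -0.0, 0.0]
gripper_width: 0.527
```

```bash
python3 - <<'E'
from h import *
import cv2
st()
a=eyes.snapshot("side")[200:384,170:370];b=eyes.snapshot("top")[140:280,220:430]
cv2.imwrite("pics/s3.png",np.hstack([cv2.resize(a,(400,368),interpolation=2),cv2.resize(b,(400,368),interpolation=2)]))
E
```

```text
t 6.8833 jig [-119.4    0.9] z 0.033215198905334385 toolx yaw-a -0.0013885647195255313 F [ 0.2 -0.   0. ] 0.5274157126756259
```

View pics/s3.png

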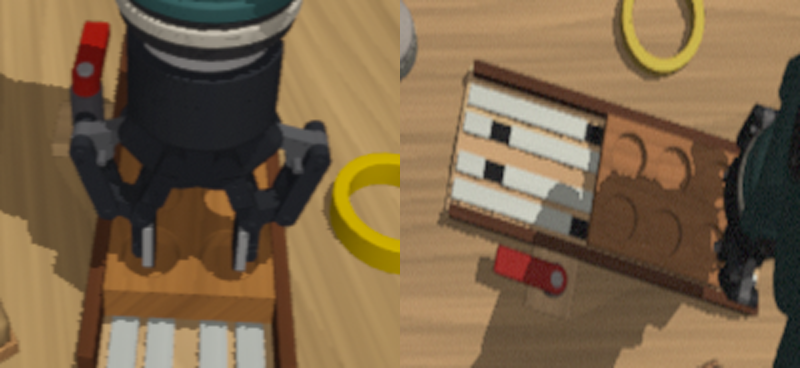

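```bash
python3 - <<'E'
from h import *
for u,v in[(148,268),(241,270)]:
  for z in(.033,.045,.058,.07): print(z,J(w("side",170+u/2,200+v/2,z,1)))
for u,v in[(105,292),(274,297)]: print("rear",J(w("side",170+u/2,200+v/2,.058,1)))
for u,v in[(607,117),(590,237)]: print("front",J(w("top",220+(u-400)*210/400,140+v*140/368,.058,1)))
print(env.state()["joints"],env.state()["tau"])
E
```

```text
0.033 [-103.3   27.8]
0.045 [-111.7   27.3]
0.058 [-120.8   26.8]
0.07 [-129.2   26.3]
0.033 [-102.1  -31.1]
0.045 [-110.6  -30. ]
0.058 [-119.7  -28.8]
0.07 [-128.2  -27.7]
rear [-137.9   50.8]
rear [-136.8  -47.3]
front [ 13.6 -48. ]
front [12.5 44.5]
[-0.44066042  0.42236452 -0.27380714  0.87518373 -0.00531403  1.36875759] [ 4.52906135e-01 -7.29590321e+01  3.30655468e+01  7.17192001e-03
  6.62587830e-03  1.11277581e-01]
```

>>> {"method": "drive_tool", "body": {"deltas": [[[0, 0, -0.01], 0, 120], [[-0.015, 0, 0], 0, 120], [[-0.015, 0, 0], 0, 120], [[-0.015, 0, 0], 0, 255], [[-0.015, 0, 0], 0, 255], [[0, 0, 0], 0, 255], [[0, 0, 0], 0, 255], [[0, 0, 0], 0, 255], [[0, 0, 0], 0, 255]]}}

```text
time: 7.73
position: [0.5216, -0.2247, 0.0491]
tool_rot: [0.002, 0.786, 0.618, -0.002]
wrist_force: [-0.3, 0.1, 0.5]
gripper_width: 0.003
```

```bash
python3 - <<'E'
from h import *
import cv2
st()
a=eyes.snapshot("side")[200:384,170:370]
cv2.imwrite("pics/s4.png",cv2.resize(a,(600,552),interpolation=2))
E
```

```text
t 7.7333 jig [-181.    0.] z 0.04909837237396722 toolx yaw-a -4.3233878152193483e-05 F [-0.3  0.1  0.5] 0.0031458387336380654
```

View pics/s4.png

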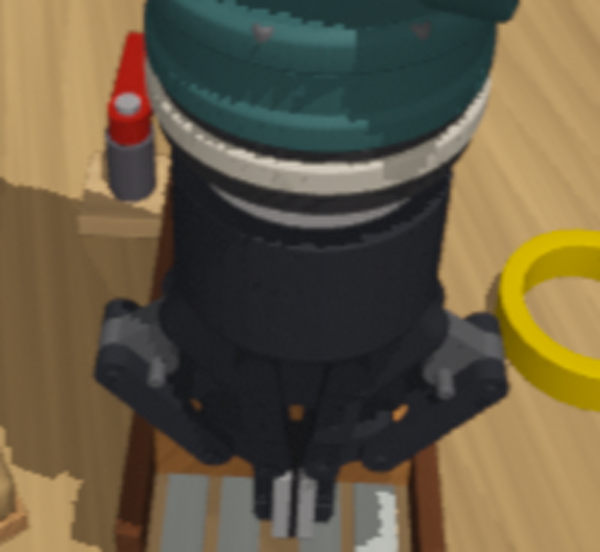

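```bash
python3 - <<'E'
from h import *
for z in(.02,.035,.05,.065,.08): print(z,J(w("side",170+292/3,380,z,1)))
T=eyes.get_calibration("side");M=np.linalg.inv(T["cam_to_world"])
for xx in(-192,-181,-170):
  for z in(.049,.065):
    p=np.append(o+x*xx/1e3,[z,1]);c=T["intrinsics"]@(M@p)[:3];c=c[:2]/c[2];print(xx,z,c,(c-[170,200])*3)
E
```

```text
0.02 [-155.    -2.7]
0.035 [-163.5   -2.3]
0.05 [-172.    -1.9]
0.065 [-180.5   -1.4]
0.08 [-189.   -1.]
-192 0.049 [265.37002009 398.67325866] [286.11006028 596.01977598]
-192 0.065 [265.83893688 390.66103254] [287.51681063 571.98309763]
-181 0.049 [265.50840925 388.45937233] [286.52522775 565.378117  ]
-181 0.065 [265.97021877 380.3979338 ] [287.91065631 541.19380141]
-170 0.049 [265.64107533 378.66788103] [286.92322599 536.00364308]
-170 0.065 [266.09595596 370.56829797] [288.28786789 511.70489392]
```

>>> {"method": "drive_tool", "body": {"deltas": [[[0.01, 0, 0], 0, 255], [[0.01, 0, 0], 0, 255], [[0, 0, 0.008], 0, 255], [[0, 0, 0.008], 0, 255], [[0, 0, 0.004], 0, 255], [[0, 0, 0.004], 0, 255], [[0, 0, 0], 0, 255]]}}

```text
time: 8.37
position: [0.5269, -0.2002, 0.022]
tool_rot: [0.002, 0.785, 0.62, -0.002]
wrist_force: [0.3, 0.9, -0.7]
gripper_width: 0.003
```

```bash
python3 - <<'E'
from h import *
import cv2
st()
a=eyes.snapshot("side")[240:384,170:370];b=eyes.snapshot("top")[140:300,220:470]
cv2.imwrite("pics/s5.png",np.hstack([cv2.resize(a,(400,288),interpolation=2),cv2.resize(b,(400,288),interpolation=2)]))
E
```

```text
t 8.3667 jig [-155.9    0.7] z 0.02198600812840719 toolx yaw-a 0.0036850716633574088 F [ 0.3  0.9 -0.7] 0.0028923850557504545
```

View pics/s5.png

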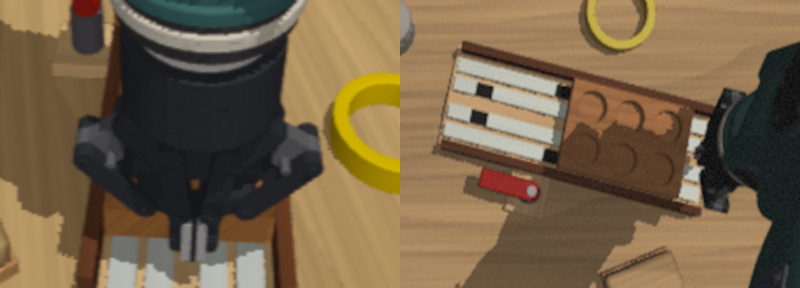

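>>> {"method": "drive_tool", "body": {"deltas": [[[-0.005, 0, 0.003], 0, 255], [[0, 0, 0.003], 0, 255], [[0, 0, 0.003], 0, 255]]}}

```text
time: 8.72
position: [0.5266, -0.2068, 0.0141]
tool_rot: [0.003, 0.785, 0.619, -0.002]
wrist_force: [0.3, 0.1, -0.1]
gripper_width: 0.004
```

>>> {"method": "drive_tool", "body": {"deltas": [[[0, 0, 0.003], 0, 255], [[0, 0, 0.003], 0, 255]]}}

```text
time: 8.88
position: [0.5265, -0.2073, 0.0076]
tool_rot: [0.003, 0.785, 0.619, -0.002]
wrist_force: [-0.4, 0.3, -0.2]
gripper_width: -0.001
```

>>> {"method": "drive_tool", "body": {"deltas": [[[0, 0, 0.003], 0, 255], [[0, 0, 0.003], 0, 255]]}}

```text
time: 9.05
position: [0.5265, -0.2075, 0.0009]
tool_rot: [0.003, 0.785, 0.619, -0.002]
wrist_force: [0.3, -0.1, -0.4]
gripper_width: 0.001
```

>>> {"method": "drive_tool", "body": {"deltas": [[[0, 0, 0.003], 0, 255], [[0, 0, 0.002], 0, 255]]}}

```text
time: 9.22
position: [0.5264, -0.2073, -0.005]
tool_rot: [0.003, 0.785, 0.619, -0.002]
wrist_force: [0.3, 0.1, -0.4]
gripper_width: -0.002
```

>>> {"method": "drive_tool", "body": {"deltas": [[[0, 0, 0.002], 0, 255], [[0, 0, 0], 0, 255]]}}

```text
time: 9.38
position: [0.5262, -0.2072, -0.0077]
tool_rot: [0.002, 0.785, 0.619, -0.002]
wrist_force: [-0.2, 0.7, 0.1]
gripper_width: 0.006
```

>>> {"method": "drive_tool", "body": {"deltas": [[[0, 0, 0.002], 0, 255], [[0, 0, 0], 0, 255]]}}

```text
time: 9.55
position: [0.5262, -0.2071, -0.0099]
tool_rot: [0.003, 0.785, 0.619, -0.002]
wrist_force: [1.1, 0.1, -0.9]
gripper_width: -0.003
```

```bash
python3 - <<'E'
from h import *
import cv2
st()
a=eyes.snapshot("side")[284:384,200:330]
cv2.imwrite("pics/s6.png",cv2.resize(a,(780,600),interpolation=2))
c=eyes.get_calibration("side");M=np.linalg.inv(c["cam_to_world"])
for z in(-.01,.01,.02,.03):
    q=c["intrinsics"]@(M@np.append(o+x*-.163,[z,1]))[:3];q=q[:2]/q[2];print(z,(q-[200,284])*6)
E
```

```text
t 9.55 jig [-162.8   -0.3] z -0.009893873538421506 toolx yaw-a 0.00232078355087606 F [ 1.1  0.1 -0.9] -0.0026384681349514937
-0.01 [385.26072877 695.39834279]
0.01 [388.19024947 642.61147858]
0.02 [389.70946775 615.23677209]
0.03 [391.26681362 587.17504683]
```

View pics/s6.png

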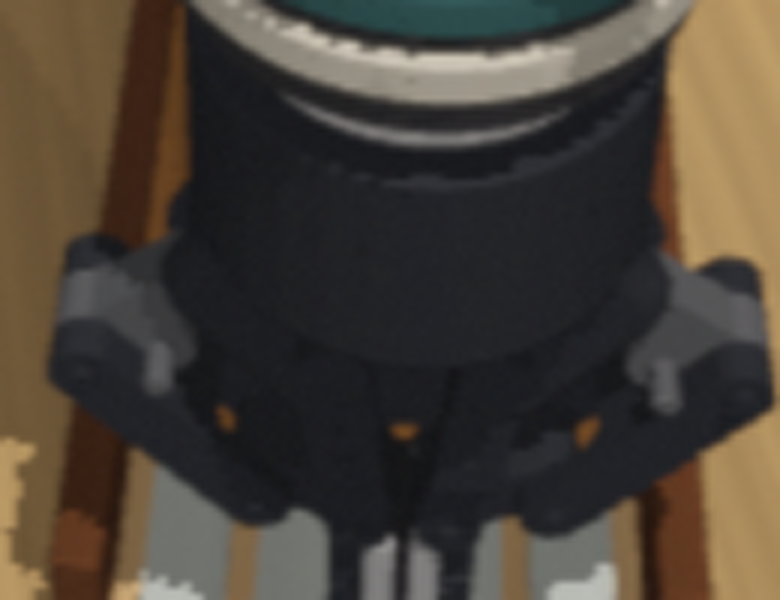

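>>> {"method": "drive_tool", "body": {"deltas": [[[0, 0, -0.01], 0, 255], [[0, 0, -0.01], 0, 255], [[0, 0, -0.002], 0, 255], [[0.003, 0, 0], 0, 255], [[0.003, 0, 0], 0, 255], [[0.003, 0, 0], 0, 255], [[0.003, 0, 0], 0, 255], [[0.003, 0, 0], 0, 255], [[0.003, 0, 0], 0, 255]]}}

```text
time: 10.35
position: [0.5316, -0.189, 0.016]
tool_rot: [0.004, 0.785, 0.619, -0.002]
wrist_force: [0.1, -4.1, 3.4]
gripper_width: -0.001
```

>>> {"method": "drive_tool", "body": {"deltas": [[[0.0025, 0, 0], 0, 255], [[0.0025, 0, 0], 0, 255], [[0.0025, 0, 0], 0, 255], [[0.0025, 0, 0], 0, 255], [[0.0025, 0, 0], 0, 255], [[0.0025, 0, 0], 0, 255], [[0.0025, 0, 0], 0, 255], [[0.0025, 0, 0], 0, 255]]}}

```text
time: 11.02
position: [0.5371, -0.1689, 0.0161]
tool_rot: [0.005, 0.786, 0.619, -0.003]
wrist_force: [-0.7, -3.9, 2.6]
gripper_width: 0.001
```

```bash
python3 - <<'E'
from h import *
import cv2
st()
a=eyes.snapshot("side")[200:384,170:370];b=eyes.snapshot("top")[140:280,220:430]
cv2.imwrite("pics/s7.png",np.hstack([cv2.resize(a,(400,368),interpolation=2),cv2.resize(b,(400,368),interpolation=2)]))
E
```

```text
t 11.0167 jig [-123.    -1.9] z 0.016054691677024252 toolx yaw-a 0.0010618103317925343 F [-0.7 -3.9  2.6] 0.0013654569663464962
```

View pics/s7.png

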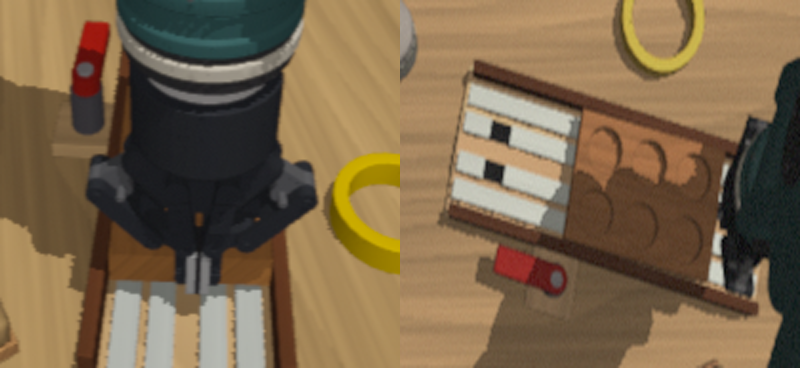

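>>> {"method": "drive_tool", "body": {"deltas": [[[0.0026, 0, 0], 0, 255], [[0.0026, 0, 0], 0, 255], [[0.0026, 0, 0], 0, 255], [[0.0026, 0, 0], 0, 255], [[0.0026, 0, 0], 0, 255], [[0.0026, 0, 0], 0, 255], [[0.0026, 0, 0], 0, 255], [[0.0026, 0, 0], 0, 255], [[0.0026, 0, 0], 0, 255], [[0.0026, 0, 0], 0, 255], [[0.0026, 0, 0], 0, 255], [[0.0026, 0, 0], 0, 255]]}}

```text
time: 12.12
position: [0.5452, -0.136, 0.0159]
tool_rot: [0.006, 0.786, 0.619, -0.003]
wrist_force: [-0.3, -5.1, 3.8]
gripper_width: -0.002
```

>>> {"method": "drive_tool", "body": {"deltas": [[[0.0026, 0, 0], 0, 255], [[0.0026, 0, 0], 0, 255], [[0.0026, 0, 0], 0, 255], [[0.0026, 0, 0], 0, 255], [[0.0026, 0, 0], 0, 255], [[0.0026, 0, 0], 0, 255], [[0.0026, 0, 0], 0, 255], [[0.0026, 0, 0], 0, 255], [[0.0026, 0, 0], 0, 255], [[0.0026, 0, 0], 0, 255], [[0.0026, 0, 0], 0, 255], [[0.0026, 0, 0], 0, 255]]}}

```text
time: 13.12
position: [0.553, -0.1028, 0.016]
tool_rot: [0.006, 0.786, 0.619, -0.003]
wrist_force: [-0.6, -5.6, 3.3]
gripper_width: 0.001
```

```bash
python3 -c "from h import *;st()"
```

```text
t 13.1167 jig [-55.1  -1.8] z 0.015969196157114708 toolx yaw-a 0.0006856028716046847 F [-0.6 -5.6  3.3] 0.0010665077733880235
```

>>> {"method": "drive_tool", "body": {"deltas": [[[0.0026, 0, 0], 0, 255], [[0.0026, 0, 0], 0, 255], [[0.0026, 0, 0], 0, 255], [[0.0026, 0, 0], 0, 255], [[0.0026, 0, 0], 0, 255], [[0.0026, 0, 0], 0, 255], [[0.0026, 0, 0], 0, 255], [[0.0026, 0, 0], 0, 255], [[0.0026, 0, 0], 0, 255]]}}

```text
time: 13.87
position: [0.5585, -0.0781, 0.0159]
tool_rot: [0.007, 0.786, 0.618, -0.004]
wrist_force: [-0.8, -5.8, 3.3]
gripper_width: 0.0
```

>>> {"method": "drive_tool", "body": {"deltas": [[[0.0015, 0, 0], 0, 255], [[0.0015, 0, 0], 0, 255], [[0.0015, 0, 0], 0, 255]]}}

```text
time: 14.12
position: [0.5595, -0.073, 0.016]
tool_rot: [0.007, 0.786, 0.618, -0.004]
wrist_force: [-0.6, -5.0, 3.0]
gripper_width: 0.003
```

>>> {"method": "drive_tool", "body": {"deltas": [[[0.0015, 0, 0], 0, 255], [[0.0015, 0, 0], 0, 255], [[0.0015, 0, 0], 0, 255]]}}

```text
time: 14.37
position: [0.5603, -0.0676, 0.0157]
tool_rot: [0.006, 0.786, 0.619, -0.004]
wrist_force: [-0.6, -0.3, -0.4]
gripper_width: -0.002
```

```bash
python3 -c "from h import *;st()"
```

```text
t 14.3667 jig [-19.2  -0.6] z 0.015674671260896875 toolx yaw-a 0.0007188239518649553 F [-0.6 -0.3 -0.4] -0.0018789296869825278
```

>>> {"method": "drive_tool", "body": {"deltas": [[[0.0015, 0, 0], 0, 255], [[0.0015, 0, 0], 0, 255], [[0.0015, 0, 0], 0, 255]]}}

```text
time: 14.62
position: [0.5609, -0.0622, 0.0152]
tool_rot: [0.006, 0.786, 0.619, -0.005]
wrist_force: [-1.4, -5.2, 3.0]
gripper_width: -0.003
```

>>> {"method": "drive_tool", "body": {"deltas": [[[0.0012, 0, 0], 0, 255], [[0.0012, 0, 0], 0, 255]]}}

```text
time: 14.78
position: [0.5616, -0.0599, 0.0152]
tool_rot: [0.006, 0.786, 0.619, -0.005]
wrist_force: [-0.1, -3.2, 2.4]
gripper_width: -0.001
```

>>> {"method": "drive_tool", "body": {"deltas": [[[-0.02, 0, 0], 0, 255], [[-0.025, 0, 0], 0, 255], [[-0.025, 0, -0.02], 0, 255], [[-0.03, 0, -0.025], 0, 255], [[-0.03, 0, -0.025], 0, 255], [[0, 0, 0], 0, 255]]}}

```text
time: 15.28
position: [0.5292, -0.1846, 0.0872]
tool_rot: [0.002, 0.784, 0.621, -0.004]
wrist_force: [0.0, -0.9, 0.2]
gripper_width: 0.004
```

```bash
python3 - <<'E'
from h import *
import cv2
st()
a=eyes.snapshot("side")[190:330,190:330];b=eyes.snapshot("top")[140:280,230:370]
cv2.imwrite("pics/s8.png",np.hstack([cv2.resize(a,(400,400),interpolation=2),cv2.resize(b,(400,400),interpolation=2)]))
E
```

```text
t 15.2833 jig [-140.2    2.1] z 0.08715701301516454 toolx yaw-a 0.00777606228559824 F [ 0.  -0.9  0.2] 0.0036324387468599107
```

View pics/s8.png

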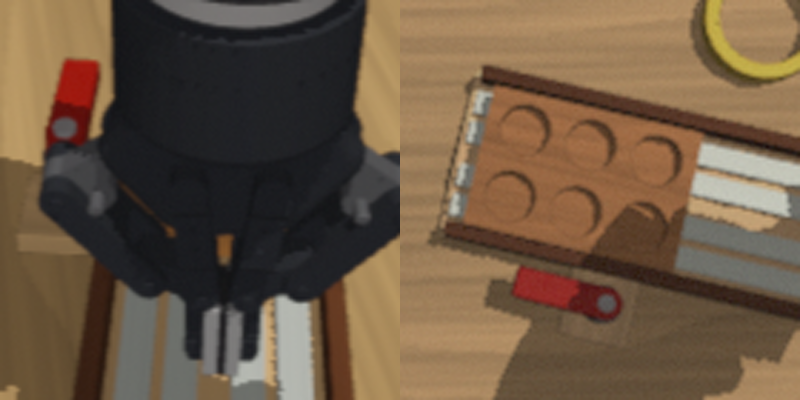

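```bash
python3 - <<'E'
from h import *
P=[(494,88),(466,228),(675,271),(701,132)]
for z in(.05,.058):
  q=np.array([J(w("top",230+(u-400)*.35,140+v*.35,z,1)) for u,v in P]);print(z,q.tolist(),q.mean(0),"len",q[:2,0].mean()-q[2:,0].mean())
E
```

```text
0.05 [[147.3, -47.7], [144.8, 52.9], [-2.7, 50.1], [-0.9, -48.9]] [72.125  1.6  ] len 147.85000000000002
0.058 [[147.1, -46.4], [144.5, 53.4], [-1.7, 50.6], [0.1, -47.6]] [72.5  2.5] len 146.60000000000002
```

>>> {"method": "drive_tool", "body": {"deltas": [[[0, 0, -0.02], -0.12, 255], [[0, 0, -0.015], -0.12, 255], [[0, 0, 0], -0.12, 255], [[0, 0, 0], -0.12, 255], [[0, 0, 0], -0.12, 255], [[0, 0, 0], -0.12, 255], [[0, 0, 0], -0.12, 255], [[0, 0, 0], -0.12, 255], [[0, 0, 0], -0.12, 255], [[0, 0, 0], -0.12, 255], [[0, 0, 0], -0.12, 255], [[0, 0, 0], -0.12, 255]]}}

```text
time: 16.38
position: [0.525, -0.1595, 0.1048]
tool_rot: [-0.014, 0.152, 0.988, 0.006]
wrist_force: [-0.3, 0.0, -0.0]
gripper_width: -0.002
```

>>> {"method": "drive_tool", "body": {"deltas": [[[0, 0, 0], -0.1, 255], [[0, 0, 0], -0.03, 255], [[0.018, 0.03, 0], 0, 255], [[0.018, 0.03, 0], 0, 255], [[0.018, 0.03, 0], 0, 255], [[0.018, 0.03, 0], 0, 255], [[0.018, 0.03, 0], 0, 255], [[0.018, 0.03, 0], 0, 255], [[0.018, 0.03, 0], 0, 255], [[0, 0, 0], 0, 255]]}}

```text
time: 17.22
position: [0.4207, 0.0902, 0.0995]
tool_rot: [-0.024, 0.074, 0.997, 0.012]
wrist_force: [1.0, -0.2, 1.3]
gripper_width: 0.003
```

```bash
python3 - <<'E'
from h import *
st()
c=eyes.get_calibration("side");M=np.linalg.inv(c["cam_to_world"])
for n,px,xx,zr in[("s8",(267.7,320.2),-151,.087),("s7",(268.5,345),-134,.016),("s4",(267.3,380),-192,.049)]:
  for z in np.arange(0,.05,.008):
    q=c["intrinsics"]@(M@np.append(o+x*xx/1e3,[zr+z,1]))[:3];print(n,z,(q[:2]/q[2]-px).round(1),end=" ")
  print()
E
```

```text
t 17.2167 jig [101.3 172.3] z 0.09954761546886706 toolx yaw-a 1.6593423964003498 F [ 1.  -0.2  1.3] 0.003040365299717896
s8 0.0 [-0.8 22.6] s8 0.008 [-0.5 18.1] s8 0.016 [-0.3 13.6] s8 0.024 [-0.   8.9] s8 0.032 [0.2 4.2] s8 0.04 [ 0.5 -0.7] s8 0.048 [ 0.8 -5.6] 
s7 0.0 [-3.3 20.1] s7 0.008 [-3.1 16.4] s7 0.016 [-2.9 12.6] s7 0.024 [-2.7  8.7] s7 0.032 [-2.5  4.8] s7 0.04 [-2.3  0.7] s7 0.048 [-2.1 -3.4] 
s4 0.0 [-1.9 18.7] s4 0.008 [-1.7 14.7] s4 0.016 [-1.5 10.7] s4 0.024 [-1.2  6.5] s4 0.032 [-1.   2.3] s4 0.04 [-0.7 -2. ] s4 0.048 [-0.5 -6.5]
```

>>> {"method": "drive_tool", "body": {"deltas": [[[-0.015, 0, 0], 0.088, 255], [[-0.012, 0, 0.02], 0, 255], [[0, 0, 0.025], 0, 255], [[0, 0, 0.025], 0, 255], [[0, 0, 0.02], 0, 255], [[0, 0, 0], 0, 255]]}}

```text
time: 17.72
position: [0.4372, 0.0977, 0.0008]
tool_rot: [-0.027, 0.113, 0.993, 0.013]
wrist_force: [-1.2, -0.2, 0.5]
gripper_width: -0.001
```

```bash
python3 - <<'E'
from h import *
import cv2
st()
a=eyes.snapshot("side")[190:330,170:310];b=eyes.snapshot("top")[140:280,230:370]
cv2.imwrite("pics/s9.png",np.hstack([cv2.resize(a,(400,400),interpolation=2),cv2.resize(b,(400,400),interpolation=2)]))
E
```

```text
t 17.7167 jig [112.5 157.9] z 0.0008367231899859967 toolx yaw-a 1.581216486697927 F [-1.2 -0.2  0.5] -0.0011593070387405473
```

View pics/s9.png

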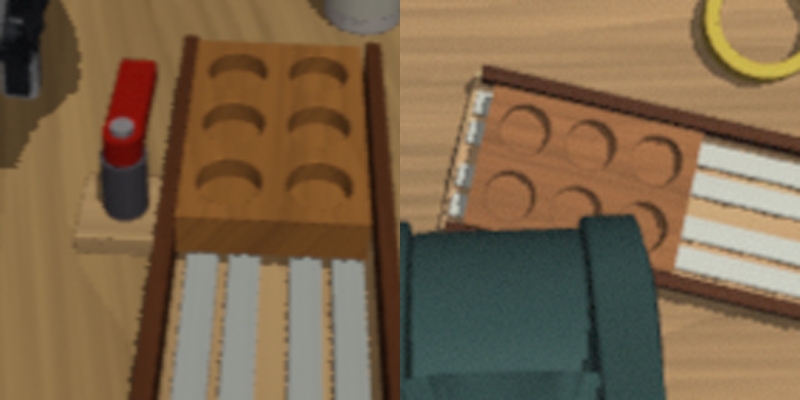

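```bash
python3 - <<'E'
from h import *
f=lambda u,v,z:J(w("side",170+u*.35,190+v*.35,z,1))
for z in(.05,.058): print(z,f(177,217,z),f(370,221,z),f(190,38,z),f(366,45,z))
for z in(0,.015,.03,.045): print("tip",z,f(22,97,z))
for z in(.069,): print("latch tip",f(124,60,z),f(156,62,z),"pivot",f(122,127,.073))
E
```

```text
0.05 [-2.7 51.2] [ -0.6 -47. ] [149.1  55.8] [147.9 -53. ]
0.058 [-10.4  50.4] [ -8.4 -45.9] [138.4  54.9] [137.3 -51.9]
tip 0 [146.4 164.6]
tip 0.015 [128.6 159.6]
tip 0.03 [110.9 154.7]
tip 0.045 [ 93.1 149.8]
latch tip [100.7  90. ] [99.8 71.5] pivot [38.4 83.3]
```

>>> {"method": "drive_tool", "body": {"deltas": [[[0, 0, 0.01], 0, 255], [[0, 0, 0.007], 0, 255], [[0, 0, 0], 0, 255]]}}

```text
time: 18.07
position: [0.4396, 0.099, -0.0111]
tool_rot: [-0.024, 0.113, 0.993, 0.013]
wrist_force: [1.0, 0.4, -0.0]
gripper_width: -0.0
```

>>> {"method": "drive_tool", "body": {"deltas": [[[0, 0, 0.003], 0, 255], [[0, 0, 0.002], 0, 255]]}}

```text
time: 18.23
position: [0.4405, 0.0994, -0.0148]
tool_rot: [-0.023, 0.113, 0.993, 0.014]
wrist_force: [-0.5, -0.9, -0.5]
gripper_width: 0.002
```

>>> {"method": "drive_tool", "body": {"deltas": [[[0, 0, 0.003], 0, 255], [[0, 0, 0.002], 0, 255]]}}

```text
time: 18.4
position: [0.441, 0.0996, -0.0193]
tool_rot: [-0.022, 0.113, 0.993, 0.014]
wrist_force: [-0.6, -0.3, -1.0]
gripper_width: -0.002
```

>>> {"method": "drive_tool", "body": {"deltas": [[[0, 0, 0.003], 0, 255], [[0, 0, 0.002], 0, 255]]}}

```text
time: 18.57
position: [0.441, 0.0997, -0.0245]
tool_rot: [-0.022, 0.113, 0.993, 0.014]
wrist_force: [-0.5, 0.0, -0.2]
gripper_width: -0.001
```

>>> {"method": "drive_tool", "body": {"deltas": [[[0, 0, 0.003], 0, 255], [[0, 0, 0.001], 0, 255]]}}

```text
time: 18.73
position: [0.4408, 0.0998, -0.029]
tool_rot: [-0.022, 0.113, 0.993, 0.014]
wrist_force: [-0.2, -0.6, 0.6]
gripper_width: 0.003
```

>>> {"method": "drive_tool", "body": {"deltas": [[[0, 0, 0.002], 0, 255], [[0, 0, 0.001], 0, 255]]}}

```text
time: 18.9
position: [0.4405, 0.0999, -0.0325]
tool_rot: [-0.022, 0.113, 0.993, 0.014]
wrist_force: [-0.6, 0.5, 0.3]
gripper_width: 0.001
```

>>> {"method": "drive_tool", "body": {"deltas": [[[0, 0, 0.002], 0, 255], [[0, 0, 0.001], 0, 255]]}}

```text
time: 19.07
position: [0.4407, 0.0999, -0.0339]
tool_rot: [-0.022, 0.113, 0.993, 0.014]
wrist_force: [-12.5, -1.8, 51.4]
gripper_width: 0.001
```

>>> {"method": "drive_tool", "body": {"deltas": [[[0, 0, -0.02], 0, 255], [[0, 0, -0.02], 0, 255], [[0, 0, -0.016], 0, 255], [[-0.01, -0.01, 0], 0, 255], [[-0.01, -0.01, 0], 0, 255], [[0, 0, 0], 0, 255]]}}

```text
time: 19.57
position: [0.4583, 0.0738, 0.024]
tool_rot: [-0.021, 0.112, 0.993, 0.014]
wrist_force: [0.7, -0.3, -0.2]
gripper_width: -0.001
```

```bash
python3 -c "from h import *;st()"
```

```text
t 19.5667 jig [ 94.2 131.8] z 0.023975633083048502 toolx yaw-a 1.5839083175877262 F [ 0.7 -0.3 -0.2] -0.0008630508459955441
```

>>> {"method": "drive_tool", "body": {"deltas": [[[-0.006, -0.003, -0.002], 0, 255], [[-0.008, -0.002, 0], 0, 255], [[-0.008, 0, 0], 0, 255], [[-0.006, 0.001, 0], 0, 255], [[-0.006, 0.001, 0], 0, 255], [[-0.006, 0.001, 0], 0, 255], [[-0.006, 0.001, 0], 0, 255], [[0, 0, 0], 0, 255]]}}

```text
time: 20.23
position: [0.5061, 0.0627, 0.0225]
tool_rot: [-0.023, 0.112, 0.993, 0.014]
wrist_force: [-0.0, 0.7, 0.8]
gripper_width: 0.002
```

```bash
cat >> h.py <<'E'
import cv2
def latch(n="side"):
    m=eyes.snapshot(n).astype(int);k=(m[...,2]>90)&(m[...,1]<60)&(m[...,0]<60)&(m[...,2]>2.5*m[...,1])
    v,u=np.nonzero(k);q=np.array([J(w(n,a,b,.065,1)) for a,b in zip(u,v)])-[40,84]
    q=q[np.hypot(*q.T)<85];f=q[np.hypot(*q.T)>30]
    print(n,len(q),"far",len(f),"angle of far",[round(float(np.arctan2(-b,a)),2) for a,b in [f.mean(0)]] if len(f) else None,"extent",q.min(0),q.max(0))
E
python3 -c "from h import *;st();latch();latch('top')"
```

```text
t 20.2333 jig [94.7 82.8] z 0.02251702519740391 toolx yaw-a 1.5838795753301846 F [-0.   0.7  0.8] 0.0015003629242795256
side 384 far 199 angle of far [0.54] extent [-20.5 -40.9] [62.1 11.2]Traceback (most recent call last):
  File "<string>", line 1, in <module>
    from h import *;st();latch();latch('top')
                                 ~~~~~^^^^^^^
  File "h.py", line 16, in latch
    print(n,len(q),"far",len(f),"angle of far",[round(float(np.arctan2(-b,a)),2) for a,b in [f.mean(0)]] if len(f) else None,"extent",q.min(0),q.max(0))
                                                                                                                                      ~~~~~^^^
    return umr_minimum(a, axis, None, out, keepdims, initial, where)
ValueError: zero-size array to reduction operation minimum which has no identity
```

>>> {"method": "drive_tool", "body": {"deltas": [[[-0.005, -0.001, -0.003], 0, 255], [[-0.005, -0.001, -0.001], 0, 255], [[-0.006, -0.0025, 0], 0, 255], [[-0.006, -0.0025, 0], 0, 255], [[-0.006, -0.003, 0], 0, 255], [[0, 0, 0], 0, 255]]}}

```text
time: 20.83
position: [0.5321, 0.0453, 0.0256]
tool_rot: [-0.023, 0.112, 0.993, 0.014]
wrist_force: [0.0, 0.7, 0.5]
gripper_width: 0.003
```

```bash
python3 -c "from h import *;st();latch()"
```

```text
t 20.8333 jig [83.9 53.4] z 0.025587551179886765 toolx yaw-a 1.5846059724441222 F [0.  0.7 0.5] 0.0031702678371969208
side 430 far 191 angle of far [1.25] extent [-20.5 -60.8] [37.8 11.2]
```

>>> {"method": "drive_tool", "body": {"deltas": [[[-0.004, -0.004, 0], 0, 255], [[-0.004, -0.004, 0], 0, 255], [[-0.003, -0.003, 0], 0, 255], [[0, 0, 0], 0, 255]]}}

```text
time: 21.22
position: [0.5404, 0.0311, 0.0246]
tool_rot: [-0.023, 0.112, 0.993, 0.014]
wrist_force: [-0.6, 1.0, -0.1]
gripper_width: 0.001
```

```bash
python3 -c "from h import *;st();latch()"
```

```text
t 21.2167 jig [72.1 42. ] z 0.024588700491570012 toolx yaw-a 1.5846115947798405 F [-0.6  1.  -0.1] 0.0014012889093728226
side 398 far 119 angle of far [1.53] extent [-20.5 -63.3] [21.1 11.2]
```

```bash
cat >> h.py <<'E'
def edge():
    m=eyes.snapshot("side").astype(int);k=(m[...,2]>70)&(m[...,1]<60)&(m[...,0]<60)&(m[...,2]>2*m[...,1])
    E=[]
    for u in range(150,330):
        v=np.nonzero(k[200:330,u])[0]
        if len(v):
            p=J(w("side",u,v[0]+199.5,.069,1)); d=p-[40,84]
            if -66<d[1]<-18 and abs(d[0])<60: E.append(d)
    E=np.array(E);s=np.polyfit(E[:,1],E[:,0],1);r=E[:,0]-np.polyval(s,E[:,1]);g=abs(r)<2;s=np.polyfit(E[g,1],E[g,0],1)
    print("n",len(E),g.sum(),"angle",np.pi/2+np.arctan(s[0]),"x at pivot",s[1],E[::3].tolist())
E
python3 -c "from h import *;edge()"
```

```text
n 29 22 angle 1.580946068568373 x at pivot 13.074195253891956 [[13.100000000000001, -19.299999999999997], [13.399999999999999, -23.9], [11.299999999999997, -28.700000000000003], [11.5, -33.3], [14.100000000000001, -37.7], [12.0, -42.5], [12.299999999999997, -47.1], [14.799999999999997, -51.6], [17.5, -56.1], [17.700000000000003, -60.8]]
```

>>> {"method": "drive_tool", "body": {"deltas": [[[0, 0.015, 0], 0, 255], [[0, 0.01, -0.01], 0, 255], [[0, 0.02, -0.03], 0, 255], [[0, 0.035, -0.01], 0, 255], [[0, 0.04, 0], 0, 255], [[0, 0.04, 0], 0, 255], [[0, 0.04, 0], 0, 255], [[0, 0, 0], 0, 255]]}}

```text
time: 21.98
position: [0.5877, 0.2322, 0.0822]
tool_rot: [-0.023, 0.114, 0.993, 0.014]
wrist_force: [0.1, 1.0, -0.1]
gripper_width: -0.003
```

```bash
python3 - <<'E'
from h import *
st();edge()
a=eyes.snapshot("side")[190:290,190:310];b=eyes.snapshot("top")[150:250,250:370]
cv2.imwrite("pics/s10.png",np.hstack([cv2.resize(a,(400,333),interpolation=2),cv2.resize(b,(400,333),interpolation=2)]))
E
```

```text
t 21.9833 jig [278.6  43.4] z 0.08216882557565135 toolx yaw-a 1.5790122068397776 F [ 0.1  1.  -0.1] -0.002764298014689012
n 29 28 angle 1.4639433352126867 x at pivot 11.465791993016952 [[13.100000000000001, -19.299999999999997], [13.399999999999999, -23.9], [16.0, -28.299999999999997], [16.200000000000003, -32.9], [14.100000000000001, -37.7], [16.700000000000003, -42.2], [17.0, -46.9], [17.200000000000003, -51.5], [17.5, -56.1], [17.700000000000003, -60.8]]
```

View pics/s10.png

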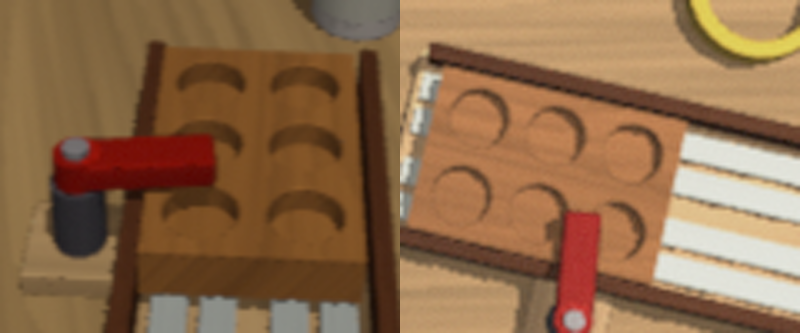

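```bash
cat >> h.py <<'E'
def topang():
    m=eyes.snapshot("top").astype(int);k=((m[...,2]>90)&(m[...,2]>2.5*m[...,1])).astype(np.uint8);k[:170]=0
    v,u=np.nonzero(k);q=np.array([J(w("top",a,b,.069,1)) for a,b in zip(u,v)])-[40,84];q=q[np.hypot(*q.T)<85].astype(np.float32)
    d=q-q.mean(0);t=np.linalg.svd(d,full_matrices=False)[2][0];t*=-np.sign(t[1])
    e=q[np.hypot(*q.T)>45].mean(0);r=cv2.minAreaRect(q)
    print("top n",len(q),"pca",np.arctan2(-t[1],t[0]),"far mean",e,np.arctan2(-e[1],e[0]),r)
E
python3 -c "from h import *;topang()"
```

```text
top n 352 pca 1.4791001 far mean [  8.373586 -54.019806] 1.4170107 ((4.957814693450928, -27.431777954101562), (21.50609016418457, 72.9155502319336), 6.356481075286865)
```

>>> {"method": "drive_tool", "body": {"deltas": [[[0, -0.04, 0], 0, 255], [[0, -0.04, 0], 0, 255], [[0, -0.04, 0], 0, 255], [[0, -0.035, 0], 0, 255], [[0, -0.01, 0.02], 0, 255], [[0, 0, 0.02], 0, 255], [[0, 0, 0.012], 0, 255], [[0, 0, 0], 0, 255]]}}

```text
time: 22.85
position: [0.5403, 0.05, 0.0257]
tool_rot: [-0.023, 0.123, 0.992, 0.013]
wrist_force: [0.1, -0.8, 0.2]
gripper_width: 0.004
```

```bash
python3 -c "from h import *;st()"
```

```text
t 22.85 jig [90.4 46.5] z 0.025654395184293174 toolx yaw-a 1.562226068568086 F [ 0.1 -0.8  0.2] 0.0038270009312310034
```

Need x 66.5, y about 42.

>>> {"method": "drive_tool", "body": {"deltas": [[[-0.002, -0.008, 0], 0, 255], [[-0.002, -0.006, 0], 0, 255], [[0, -0.003, 0], 0, 255], [[0, -0.0025, 0], 0, 255], [[0, -0.002, 0], 0, 255], [[0, 0, 0], 0, 255]]}}

```text
time: 23.35
position: [0.5392, 0.0236, 0.0279]
tool_rot: [-0.021, 0.124, 0.992, 0.013]
wrist_force: [-0.4, 0.3, 0.2]
gripper_width: 0.0
```

```bash
python3 -c "from h import *;st();edge()"
```

```text
t 23.35 jig [64.5 41.3] z 0.02793807604760367 toolx yaw-a 1.5592851962610903 F [-0.4  0.3  0.2] 0.0003860947208266436
n 29 25 angle 1.5774356427792227 x at pivot 10.015907469104505 [[10.799999999999997, -19.5], [11.100000000000001, -24.1], [6.700000000000003, -29.1], [9.200000000000003, -33.5], [9.5, -38.1], [9.700000000000003, -42.7], [7.600000000000001, -47.4], [10.200000000000003, -51.9], [10.399999999999999, -56.5], [10.700000000000003, -61.1]]
```

Retreat the same way and measure.

>>> {"method": "drive_tool", "body": {"deltas": [[[0, 0.015, 0], 0, 255], [[0, 0.01, -0.01], 0, 255], [[0, 0.02, -0.03], 0, 255], [[0, 0.035, -0.01], 0, 255], [[0, 0.04, 0], 0, 255], [[0, 0.04, 0], 0, 255], [[0, 0.04, 0], 0, 255], [[0, 0, 0], 0, 255]]}}

```text
time: 24.07
position: [0.5927, 0.2247, 0.086]
tool_rot: [-0.02, 0.126, 0.992, 0.013]
wrist_force: [-0.4, 0.6, -0.9]
gripper_width: -0.0
```

```bash
python3 -c "from h import *;st();edge();topang()"
```

```text
t 24.0667 jig [272.6  36.8] z 0.08602417870103336 toolx yaw-a 1.5561471297998295 F [-0.4  0.6 -0.9] -0.00044595913471496786
n 29 29 angle 1.582335186702652 x at pivot 10.650050678343204 [[10.799999999999997, -19.5], [8.700000000000003, -24.299999999999997], [11.299999999999997, -28.700000000000003], [11.5, -33.3], [9.5, -38.1], [9.700000000000003, -42.7], [9.899999999999999, -47.3], [10.200000000000003, -51.9], [10.399999999999999, -56.5], [10.700000000000003, -61.1]]
top n 350 pca 1.6043106 far mean [  1.9057692 -54.32404  ] 1.5357292 ((1.842397689819336, -27.478076934814453), (72.97280883789062, 21.558027267456055), 88.09085083007812)
```

```bash
python3 - <<'E'
from h import *
t=cv2.resize(eyes.snapshot("top"),(800,600),interpolation=cv2.INTER_CUBIC);z=cv2.imread("pics/top0.png")
for n,(a,b,c,d) in dict(tape=(515,605,185,270),sand=(530,630,430,500),bottle=(305,365,205,275)).items():
    p=z[c:d,a:b].astype(np.float32).mean(2);q=t[c:d,a:b].astype(np.float32).mean(2);print(n,cv2.phaseCorrelate(p,q),abs(p-q).mean())
st();env.close_job()
E
```

```text
tape ((0.028241166415085672, 0.040890769881116285), 1.1323731217560944) 31.983704
sand ((0.013028979955116426, 0.03682866061820533), 1.1280598017904493) 31.551191
bottle ((-0.12200960686692497, -0.03948622659201817), 0.6279406172257883) 34.03238
t 24.2167 jig [266.7  36.7] z 0.0857153203941588 toolx yaw-a 1.5530465734149532 F [-0.5  0.5 -0.4] 0.008302382821450297
the job is handed in; nothing more can be done
```

The board is down in the locating notches and the red latch lies straight across it. I handed the job in at 24.2 s, with the hand about 0.2 m away and touching nothing.

**Board:** I pushed it along the rails with closed fingertips at under 40 mm/s. The pushing force fell to zero at the seat position. Afterwards the top and side pictures agreed on the board being at its dropped height. Its middle was at about x = 72 mm on the jig, inside the seat's 66–74 mm play. I took that measurement before the latch work and did not repeat it.

**Latch:** The first push left it at about 1.47, so I gave it a second one. The last readings were 1.58 (side) and 1.60 by main axis (top). A rougher top estimate gave 1.54. The target is 1.57.

**Bystanders:** Against the first picture, the sanding block, glue bottle and tape roll shifted by 0.1 pixel or less. The bottle's match was weaker than the other two.

**What went wrong on the way:**
- The reported tool height was about 33 mm too low. My first two passes therefore went above the board without moving it.
- I measured that error by touching the bench once, at about 51 N on the fingertips, and corrected for it in the latch pushes.
- The reported tool tilt drifted by about 3°, which did no harm.

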